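Roll the steel tube into its V-cradle

TASK

Roll the steel tube along the bench, pushing it by its side with the fingertips, up over the low ramp of the blue V-cradle so that it settles down in the groove, lying along it and roughly centred on its length. Do not lift or carry the tube: it has to turn over as it goes. Leave the glassware, fitting, stopper and wrench where they are, and finish clear of everything.

Things in the scene. Friction and masses are not known exactly. Their poses are not given: they have to be found in the camera images.
- tube: loose polished, slippery steel tube, a round bar 50 mm in diameter, 160 mm long (plus a red plug standing 12 mm out of each end), about 0.6 kg, lying on the bench roughly along world x. Origin at its centre (25 mm above the bench); its x axis runs along the tube; a red stripe runs along the side its z axis points to, straight up at the start. It rolls freely, and turns if pushed at one end only.
- cradle: blue V-cradle fixed on the bench left or right of the tube, roughly parallel to it; 120 mm long (x, along the groove), 136 wide (y), same from both sides. Origin on the bench under its middle. A 12 degree ramp rises from the outer edge to a crest 11 mm high, 15.6 mm from the middle line; 30 degree flanks go down to the groove. A seated tube's centre is 30 mm above the bench, over the middle line.
- groove (a point): middle of the bottom of the cradle's groove, 2 mm above the bench, axes as the cradle's
- manifold: white plastic valve block with a black handle, fixed to the bench on the tube's other side, 124 mm along its x axis, 75 mm wide, 52 mm high; origin on the bench under its middle. An obstacle only.
- flask: loose green glass conical flask, 76 mm wide, 108 mm high; origin under its middle. Bystander.
- bottle: loose amber bottle with a red cap, 80 mm wide, about 150 mm high; origin under its middle. Bystander.
- beaker: loose clear glass beaker, 70 mm wide, 70 mm high; origin under its middle. Bystander.
- fitting: loose brass fitting, 32 mm wide, 30 mm high; origin under its middle. Bystander.
- wrench: loose steel wrench, 140 mm long, lying flat; origin under its middle. Bystander.
- stopper: loose red plastic stopper, 36 mm wide, 22 mm high; origin under its middle. Bystander.
There are look-alikes about, which are no part of the job. Leave any purple look-alike of the tube alone.

How it is judged:
By the outcome, as a careful person would: the job done as asked, in the order asked, and still so for the second after the job is handed in, with the robot touching nothing.
It also fails if it takes over 38 s, if anything falls off the work surface, if the arm or the gripper's body presses on something with over 40 N, if the wrist force passes 120 N, or if a joint passes its speed limit or range.

ROBOT

A 7-joint arm with a two-finger parallel gripper is mounted at the origin on the work surface. World frame = base frame: x ahead of the robot, y to its left, z up, the work surface at z = 0. Lengths are in m, angles in rad, forces in N, time in s.
With the tool pointing down it reaches from about 0.4 to 0.875 m from the base axis. Payload 6.5 kg.
Tool frame: the origin (TCP) lies at the very end of the fingers, on their centre line; the grasp point (between the pads) lies arm.pinch_z behind it (arm.pinch_z is the distance from the TCP to the grasp point, in m); y points along the fingers, x is the direction in which the jaws open and shut, and the axes are right-handed (so a half turn about y gives the same grasp; the last joint's range is limited). The gripper opens to 85 mm and grips with 20 to 120 N. Pads are 22 mm wide; open, the fingers measure 114 mm over their backs; the gripper's body (76 mm by 85 mm) begins 54 mm behind the grasp point. The pads swing forward as they close: fully open they stand 13 mm farther back than shut.
Start: joints at [1.274, 0.536, -0.004, 1.538, 0.003, 1.067, -0.071], TCP at [0.149, -0.633, 0.231] pointing down, gripper open.
Joint ranges: [-2.7, 2.7], [-0.37, 2.16], [-1.27, 1.26], [0.24, 2.4], [-1.31, 4.45], [0.19, 1.91], [-2.76, 2.76]. Speed limits (rad/s): [2.39, 2.39, 3.14, 3.14, 3.14, 3.14, 3.14].

INTERFACE

Orientations are given as a unit quaternion [x, y, z, w].
In Python, from cell import sensors, cams, arm gives the robot as it stands. The module is installed in compiled form; this text tells all that it offers.
- The arm moves only by the shell command python3 -m crank 'ROWS' [FORCE]. ROWS is JSON, a list of rows, each a list of 5 numbers: the opening, from 0 (shut) to 1 (fully open), then the shift along the tool's x, y, z in mm, then the turn about the tool's y in rad. In form: [[claw, x, y, z, roll], ...]. A call has 1 to 20 rows; each row shifts and turns the commanded pose from where the row before left it, along the tool's axes as they then stand; what a row does not reach is not made up. A row lasts 1/10 s, in which the tool goes at most 50 mm and 8.59 degrees, less where a joint would pass 70% of its speed; a pose out of reach is approached as far as the arm can. A call is refused whole if a number of a shift passes 50 or a number of a turn 0.15, either way. A call with a gripper value outside its range is refused whole. The fingers move at their own pace and stop on an object; FORCE is the grip in N (left out, the last holds). Time passes only in rows, so rows that do not move let the fingers close. It gives the time, the measured TCP pose, the force and the opening at its end, in the units of the state.
- sensors.get_state(): the state, without advancing time (a new reading comes with each control period).
- cams.grab_frame(name): name is "side" or "top" or "wrist"; returns the picture (400x640x3 uint8, red, green, blue); there is no depth.
- cams.calibration(name): a dict with "intrinsics" (3x3 intrinsics, pixels), "rvec" (rotation vector, rad) and "tvec" (3), from world to camera coordinates, as OpenCV has them. Camera axes: x right, y down, z forward; pixel columns grow to the right and rows downward; lengths in m; the calibration is good to about 2 mm. The wrist camera is an equidistant fisheye: a pixel r from the principal point sees the ray r / f radians off the axis. A picture is of the moment at which its call begins: read the wrist's pose just before it. calibration takes no time and is no camera call; for the wrist camera it gives the pose at the moment of the call.
- arm.hand_in(): hands the job in, once; it reports no verdict.
The state is a dict: "time_s": time; "q": joint angles; "joint_velocities": joint speeds; "joint_efforts": joint torques, N m; "eef_pos": TCP position; "tcp_rot": TCP orientation; "contact_force": force on the tool from outside, world axes, zero at the start; "torque": the same for the moment, N m; "opening": finger opening in m.
Only numpy, scipy, OpenCV 4.12 (cv2) and the standard library are available. Lean on these libraries where they do the work, as an engineer would, in place of code of your own. Each camera call takes 0.05 s, during which the arm holds its last target.

## Working session

There is one attempt and no reset: what is moved stays moved. The work goes in short steps, Python scripts to look and compute and a shell command to move; the robot and the scene stay as the last step left them, time stands still between calls to the robot, and variables do not carry over. Pictures are saved under pics/ and viewed, and the job is handed in when it is done.

```bash
mkdir -p pics
cat > h.py <<'E'
import numpy as np, cv2
from cell import sensors, cams, arm
from scipy.spatial.transform import Rotation as R
def cal(n):
    c=cams.calibration(n); K=np.array(c['intrinsics'],float); r=R.from_rotvec(np.array(c['rvec']).ravel()); t=np.array(c['tvec'],float).ravel(); return K,r,t
def px2w(n,u,v,z,c=None):
    K,r,t=c or cal(n)
    d=np.array([(u-K[0,2])/K[0,0],(v-K[1,2])/K[1,1],1.])
    if n=='wrist':
        m=np.hypot(d[0],d[1]); d=np.array([d[0]/m*np.sin(m),d[1]/m*np.sin(m),np.cos(m)])
    o=-r.inv().apply(t); w=r.inv().apply(d); return o+w*(z-o[2])/w[2]
def w2px(n,p,c=None):
    K,r,t=c or cal(n); q=r.apply(p)+t
    if n=='wrist':
        a=np.arctan2(np.hypot(*q[:2]),q[2]); q=np.array([q[0],q[1],0])/np.hypot(*q[:2])*a; q[2]=1
    else: q=q/q[2]
    return (K@q)[:2]
def snap(n,f):
    im=cams.grab_frame(n); cv2.imwrite('pics/'+f,im[:,:,::-1]); return im
E
python3 - <<'E'
from h import *
for n in ['top','side']:
    snap(n,n+'0.png'); K,r,t=cal(n); print(n,K.tolist(),(-r.inv().apply(t)).round(3))
s=sensors.get_state(); print(s, arm.pinch_z)
E
```

```text
top [[431.149404441872, 0.0, 311.726414430313], [0.0, 431.149404441872, 196.93316647396324], [0.0, 0.0, 1.0]] [0.411 0.045 1.073]
side [[412.7365759883324, 0.0, 320.3654937691878], [0.0, 412.7365759883324, 194.78060335035534], [0.0, 0.0, 1.0]] [0.109 0.495 0.8  ]
{'time_s': 0.1, 'q': array([ 1.27376264,  0.53711144, -0.00440981,  1.53878873,  0.00256516,
        1.06732484, -0.07124002]), 'joint_velocities': array([ 3.91051391e-05, -3.96553715e-03, -1.02511135e-03, -1.27699113e-03,
        1.90153333e-04, -1.77052164e-03, -1.87933118e-03]), 'joint_efforts': array([ 3.34791373e-03, -5.84568894e+01,  1.05246529e+00, -2.59775555e+01,
        1.26391024e-02,  4.66565674e-03,  1.61464681e-05]), 'eef_pos': array([ 0.14855574, -0.63219137,  0.23048173]), 'tcp_rot': array([-0.55392398,  0.43956842, -0.43862285,  0.55457895]), 'contact_force': array([ 0.88888433, -0.30875112, -0.42989934]), 'torque': array([-0.01107097,  0.01559474, -0.01680318]), 'opening': 0.085840624322053} 0.0187
```

View pics/top0.png

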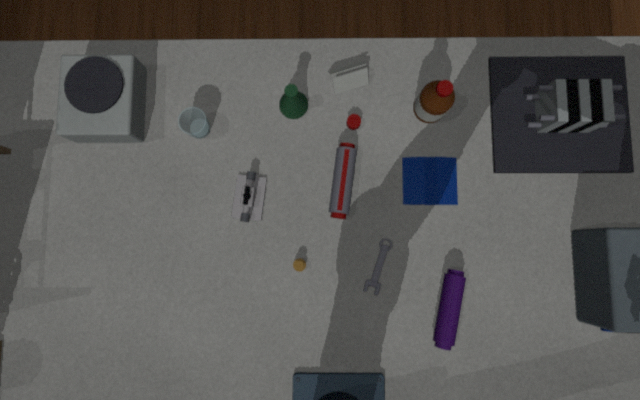

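View pics/side0.png

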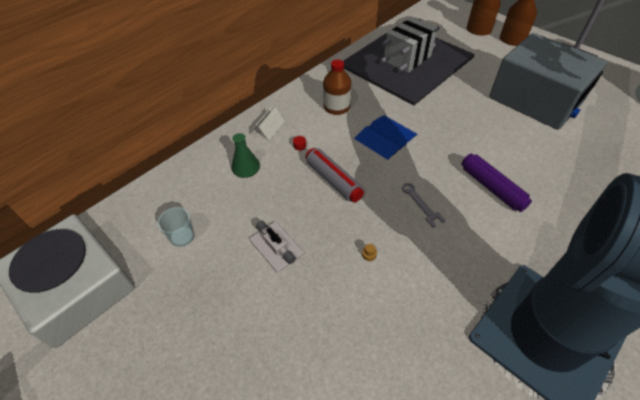

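Run:
```python
from h import *
s=sensors.get_state(); print(R.from_quat(s['tcp_rot']).as_matrix().round(3))
```

```text
[[ 0.229 -0.     0.973]
 [-0.973  0.002  0.229]
 [-0.002 -1.    -0.   ]]
```

Run:
```python
from h import *
c=cal('top'); print(c[1].as_matrix().round(3))
for p in [(0,0,0),(0,0,.3),(.149,-.632,.23),(.149,-.632,.4),(.1,-.4,.6)]: print(p,w2px('top',np.array(p),c).round(),w2px('side',np.array(p)).round())
T=lambda n,u,v,z:print(n,u,v,px2w(n,u,v,z,None).round(4))
for u,v,z in [(347,144,.03),(339,217,.03),(348,147,.05),(340,212,.05),(403,157,0),(456,157,0),(458,204,0),(404,205,0),(430,180,.002),(385,243,0),(372,290,0),(299,266,.015),(353,122,.02),(430,108,.0),(455,270,.03),(444,347,.03),(294,105,0),(252,197,.02)]: T('top',u,v,z)
# color seg
im=cv2.imread('pics/top0.png'); b,g,r=[im[:,:,i].astype(int) for i in range(3)]
m=((b>100)&(r<60)&(g<110)).astype(np.uint8); m[:, :380]=0; m[:140]=0; m[230:]=0
cs,_=cv2.findContours(m,0,2); k=max(cs,key=cv2.contourArea); print(cv2.minAreaRect(k), cv2.boxPoints(cv2.minAreaRect(k)))
m=cv2.resize(im[120:300,270:480],None,fx=3.8,fy=3.2,interpolation=cv2.INTER_CUBIC);cv2.imwrite('pics/z0.png',m)
```

```text
[[ 0.001 -1.    -0.016]
 [-0.994  0.001 -0.11 ]
 [ 0.11   0.016 -0.994]]
(0, 0, 0) [338. 420.] [545. 335.]
(0, 0, 0.3) [346. 492.] [636. 257.]
(0.149, -0.632, 0.23) [685. 388.] [646.  60.]
(0.149, -0.632, 0.4) [783. 426.] [697. -15.]
(0.1, -0.4, 0.6) [767. 560.] [793. -96.]
top 347 144 [ 0.6581 -0.0246  0.03  ]
top 339 217 [ 0.478  -0.0038  0.03  ]
top 348 147 [ 0.646  -0.0256  0.05  ]
top 340 212 [ 0.4887 -0.0053  0.05  ]
top 403 157 [ 0.6314 -0.1674  0.    ]
top 456 157 [ 0.6311 -0.3004  0.    ]
top 458 204 [ 0.5123 -0.3011  0.    ]
top 404 205 [ 0.5098 -0.1672  0.    ]
top 430 180 [ 0.5724 -0.233   0.002 ]
top 385 243 [ 0.4157 -0.1183  0.    ]
top 372 290 [ 0.3016 -0.0846  0.    ]
top 299 266 [0.3599 0.0932 0.015 ]
top 353 122 [ 0.7166 -0.0407  0.02  ]
top 430 108 [ 0.7583 -0.2389  0.    ]
top 455 270 [ 0.3519 -0.2786  0.03  ]
top 444 347 [ 0.1744 -0.2467  0.03  ]
top 294 105 [0.7677 0.1084 0.    ]
top 252 197 [0.528  0.2095 0.02  ]
((454.0, 204.0), (0.0, 0.0), 0.0) [[454. 204.]
 [454. 204.]
 [454. 204.]
 [454. 204.]]
```

View pics/z0.png

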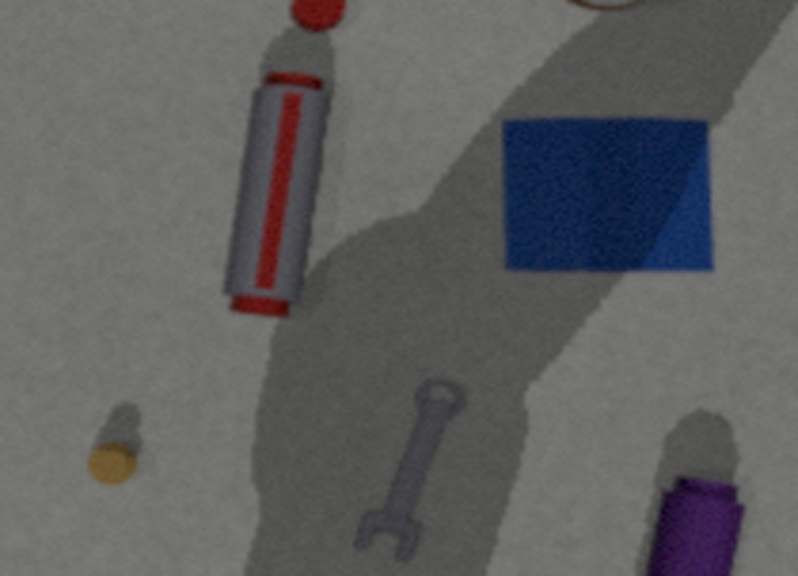

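Run:
```python
from h import *
def blob(n,lo,hi,box):
    im=cv2.imread(f'pics/{n}0.png'); h=cv2.cvtColor(im,cv2.COLOR_BGR2HSV)
    m=cv2.inRange(h,lo,hi); k=np.zeros_like(m); u0,u1,v0,v1=box; k[v0:v1,u0:u1]=m[v0:v1,u0:u1]; return k
for n,box in [('top',(390,470,140,220)),('side',(345,425,105,165))]:
    m=blob(n,(105,120,30),(130,255,255),box); c=max(cv2.findContours(m,0,1)[0],key=cv2.contourArea)
    q=cv2.approxPolyDP(cv2.convexHull(c),4,True)[:,0]; P=np.array([px2w(n,u,v,0) for u,v in q])
    print(n,q.tolist(),P.round(4).tolist())
    M=cv2.moments(m,True); print('centroid',px2w(n,M['m10']/M['m00'],M['m01']/M['m00'],.006).round(4))
for n,box in [('top',(325,365,138,222)),('side',(300,366,145,205))]:
    m=blob(n,(0,120,50),(8,255,255),box)|blob(n,(170,120,50),(180,255,255),box)
    _,lab,st,ce=cv2.connectedComponentsWithStats(m)
    for i in range(1,len(st)):
        if st[i,4]>8: print(n,st[i].tolist(),ce[i].round(1),'z25',px2w(n,*ce[i],.025).round(4),'z50',px2w(n,*ce[i],.05).round(4))
```

```text
top [[455, 158], [457, 203], [403, 202], [403, 158]] [[0.6285, -0.2978, 0.0], [0.5148, -0.2987, 0.0], [0.5174, -0.1649, 0.0], [0.6288, -0.1674, 0.0]]
centroid [ 0.5708 -0.2304  0.006 ]
side [[382, 116], [415, 133], [388, 158], [355, 138]] [[0.6283, -0.2903, 0.0], [0.516, -0.2959, 0.0], [0.5122, -0.1687, 0.0], [0.6263, -0.1675, 0.0]]
centroid [ 0.5663 -0.223   0.006 ]
top [340, 143, 15, 5, 44] [347.1 144.5] z25 [ 0.6579 -0.0251  0.025 ] z50 [ 0.6521 -0.0234  0.05  ]
top [338, 149, 11, 61, 276] [342.9 179. ] z25 [ 0.5717 -0.0143  0.025 ] z50 [ 0.5678 -0.0129  0.05  ]
top [331, 212, 15, 7, 72] [338.3 215.2] z25 [ 0.4829 -0.0023  0.025 ] z50 [ 0.4812 -0.0012  0.05  ]
side [300, 145, 6, 6, 27] [302.1 146.9] z25 [ 0.6911 -0.0269  0.025 ] z50 [ 0.6723 -0.0101  0.05  ]
side [306, 149, 7, 8, 21] [308.5 151.9] z25 [ 0.6657 -0.0252  0.025 ] z50 [ 0.6478 -0.0084  0.05  ]
side [314, 150, 41, 36, 226] [334.2 167.8] z25 [ 0.5785 -0.0291  0.025 ] z50 [ 0.5634 -0.0122  0.05  ]
side [350, 187, 14, 15, 149] [356.3 194.2] z25 [ 0.482 -0.002  0.025] z50 [0.47  0.014 0.05 ]
```

```bash
python3 -m crank '[[1,0,0,0,-0.149],[1,0,0,0,-0.149],[1,0,0,0,-0.149],[1,0,0,0,-0.149],[1,0,0,0,-0.149],[1,0,0,0,-0.149],[1,0,0,0,-0.149],[1,0,0,0,-0.149],[1,0,0,0,-0.149]]'
python3 - <<'E'
from h import *
s=sensors.get_state(); print(s['eef_pos'],R.from_quat(s['tcp_rot']).as_matrix().round(3))
E
```

```text
time_s: 1.0
eef_pos: [0.1485, -0.6324, 0.2307]
tcp_rot: [-0.707, -0.002, 0.003, 0.707]
contact_force: [0.3, -0.4, -0.1]
opening: 0.0856
[ 0.14852314 -0.63240473  0.23074897] [[ 1.    -0.    -0.007]
 [ 0.007  0.001  1.   ]
 [-0.    -1.     0.001]]
```

```bash
python3 -m crank '[[1,23,0,39,0],[1,23,0,39,0],[1,23,0,39,0],[1,23,0,39,0],[1,23,0,39,0],[1,23,0,39,0],[1,23,0,39,0],[1,23,0,39,0],[1,23,0,39,0],[1,23,0,39,0],[1,23,0,39,0],[1,23,0,39,0],[1,23,0,39,0],[1,23,0,39,0],[1,23,0,39,0],[1,23,0,39,0],[1,23,0,39,0],[1,27,0,44,0],[1,0,0,0,0]]'
python3 - <<'E'
from h import *
s=sensors.get_state(); print(s['eef_pos'],R.from_quat(s['tcp_rot']).as_matrix().round(3))
E
```

```text
time_s: 2.9
eef_pos: [0.5666, 0.0817, 0.2315]
tcp_rot: [-0.705, -0.004, 0.003, 0.709]
contact_force: [-0.1, 0.0, -0.2]
opening: 0.0856
[0.56662558 0.0816837  0.23147166] [[ 1.     0.002 -0.01 ]
 [ 0.01   0.006  1.   ]
 [ 0.002 -1.     0.006]]
```

```bash
python3 -m crank '[[1,0,40,0,0.01],[1,0,40,0,0],[1,0,40,0,0],[1,0,40,0,0],[1,0,30,0,0],[1,0,20,0,0],[1,0,5,0,0],[1,0,0,0,0]]'
python3 - <<'E'
from h import *
s=sensors.get_state(); print(s['eef_pos'],R.from_quat(s['tcp_rot']).as_matrix().round(3))
snap('wrist','w1.png');snap('side','s1.png')
E
```

```text
time_s: 3.7
eef_pos: [0.5645, 0.0731, 0.0158]
tcp_rot: [0.707, -0.004, 0.003, -0.707]
contact_force: [-1.1, -0.0, 1.2]
opening: 0.0856
[0.56453127 0.07307776 0.01581353] [[ 1.    -0.002  0.009]
 [-0.009 -0.     1.   ]
 [-0.002 -1.    -0.   ]]
```

View pics/w1.png

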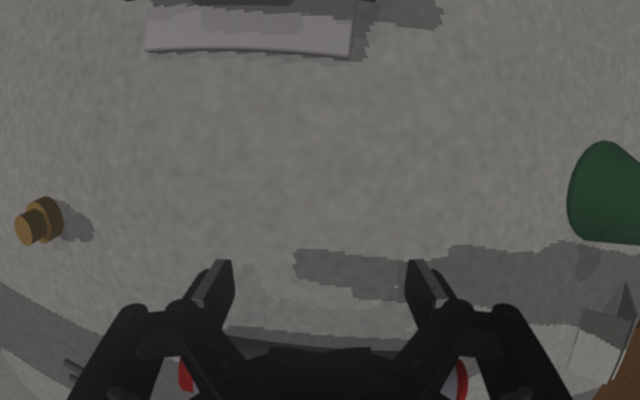

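View pics/s1.png

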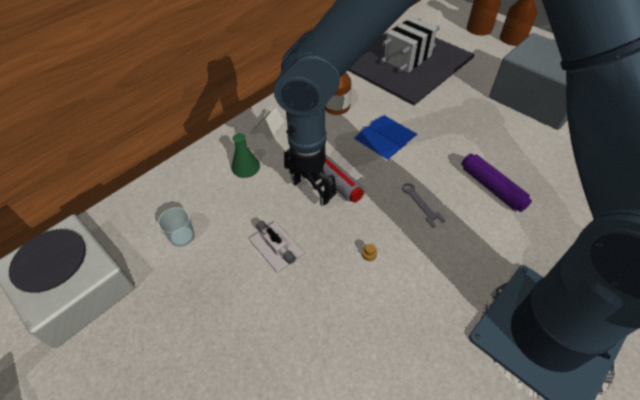

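```bash
python3 -m crank '[[1,1,10,0,-0.009],[1,1,0,-12,0],[1,0,0,-12,0],[1,0,0,-8,0],[1,0,0,-5,0],[1,0,0,-5,0],[1,0,0,-5,0],[1,0,0,-5,0],[1,0,0,-5,0],[1,0,0,-5,0],[1,0,0,-5,0],[1,0,0,-5,0]]'
python3 - <<'E'
from h import *
s=sensors.get_state(); print(s['eef_pos'],R.from_quat(s['tcp_rot']).as_matrix().round(3))
snap('top','t2.png');snap('side','s2.png')
E
```

```text
time_s: 5.0
eef_pos: [0.5671, 0.0009, 0.0063]
tcp_rot: [0.707, 0.0, -0.0, -0.707]
contact_force: [0.3, 0.5, -0.4]
opening: 0.0853
[0.56710749 0.00091034 0.00625736] [[ 1. -0. -0.]
 [ 0. -0.  1.]
 [-0. -1. -0.]]
```

View pics/t2.png

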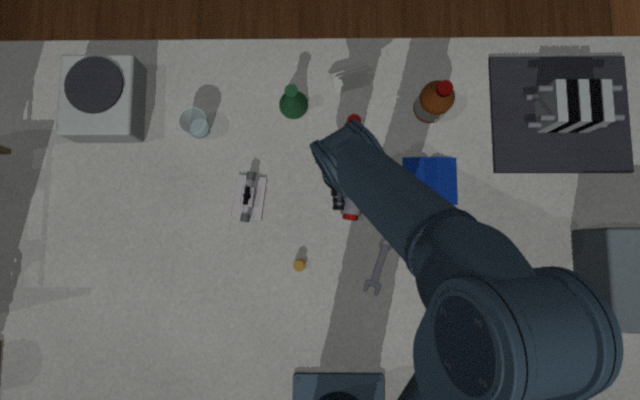

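View pics/s2.png

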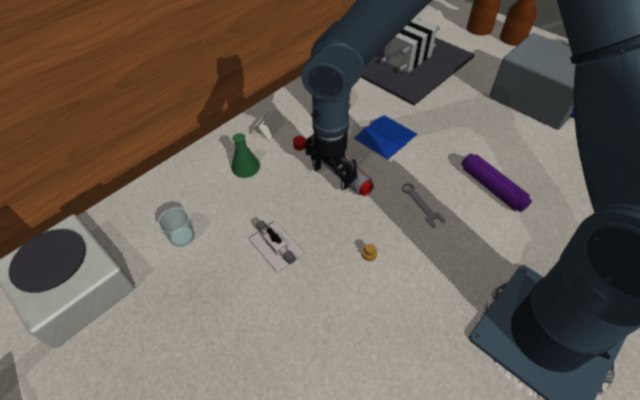

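Run:
```python
from h import *
print(px2w('top',350,215,.025),px2w('side',366,187,.025))
im=cv2.imread('pics/s2.png');cv2.imwrite('pics/s2z.png',cv2.resize(im[110:220,280:430],None,fx=5,fy=5,interpolation=2))
```

```text
[ 0.48321849 -0.03080455  0.025     ] [ 0.4792358  -0.03505207  0.025     ]
```

View pics/s2z.png

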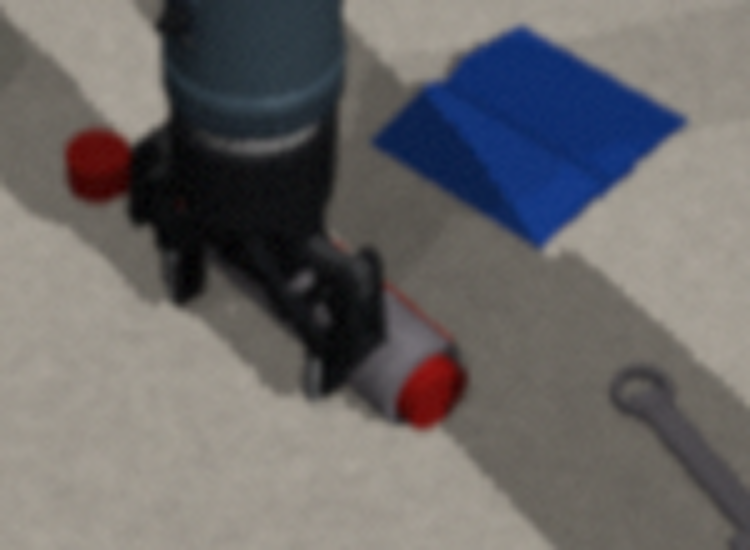

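```bash
python3 -m crank '[[1,0,0,-6,0],[1,0,0,-6,0],[1,0,0,-6,0],[1,0,0,-6,0],[1,0,0,-6,0],[1,0,0,-6,0],[1,0,0,-6,0],[1,0,0,-6,0],[1,0,0,-6,0],[1,0,0,-6,0],[1,0,0,-6,0],[1,0,0,-6,0],[1,0,0,-6,0],[1,0,0,-6,0],[1,0,0,-5,0],[1,0,0,-4,0],[1,0,0,-3,0]]'
python3 - <<'E'
from h import *
s=sensors.get_state(); print(s['eef_pos'],R.from_quat(s['tcp_rot']).as_matrix().round(3))
im=cv2.cvtColor(snap('side','s3.png'),cv2.COLOR_RGB2BGR);cv2.imwrite('pics/s3z.png',cv2.resize(im[90:240,270:430],None,fx=4,fy=4,interpolation=2))
im=cv2.cvtColor(snap('top','t3.png'),cv2.COLOR_RGB2BGR);cv2.imwrite('pics/t3z.png',cv2.resize(im[100:250,320:480],None,fx=4,fy=4,interpolation=2))
E
```

```text
time_s: 6.8
eef_pos: [0.5671, -0.0952, 0.0062]
tcp_rot: [0.707, -0.0, 0.0, -0.707]
contact_force: [-0.0, 0.6, -0.2]
opening: 0.0854
[ 0.56709721 -0.09519502  0.00624697] [[ 1. -0.  0.]
 [-0. -0.  1.]
 [-0. -1. -0.]]
```

View pics/s3z.png

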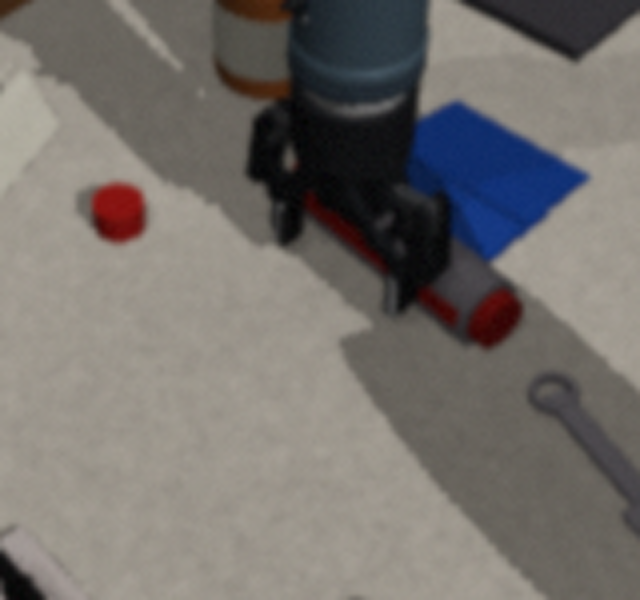

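View pics/t3z.png

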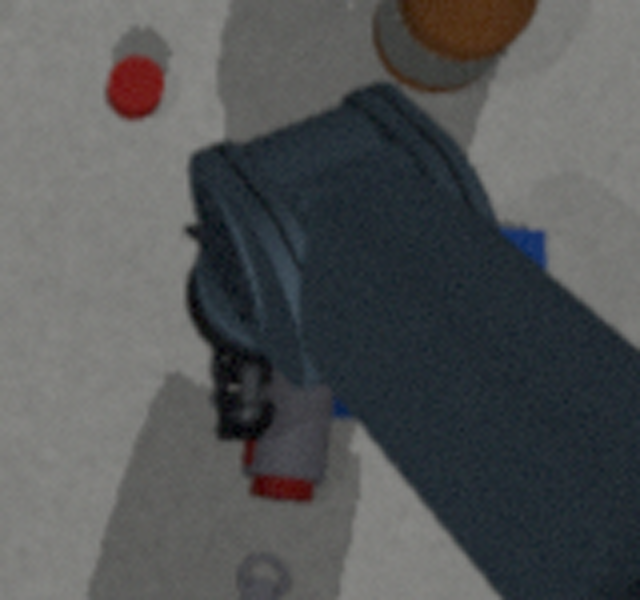

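Run:
```python
from h import *
print(px2w('top',390.7,222,.025),px2w('side',393.5,170,.025))
```

```text
[ 0.46620466 -0.12916066  0.025     ] [ 0.46404204 -0.12443793  0.025     ]
```

```bash
python3 -m crank '[[1,0,0,8,0],[1,0,-40,0,0],[1,0,-40,0,0],[1,0,-30,0,0],[1,0,0,-45,0],[1,0,0,-45,0],[1,0,0,-45,0],[1,0,0,-25,0],[1,0,0,0,0]]'
python3 - <<'E'
from h import *
s=sensors.get_state(); print(s['eef_pos'],R.from_quat(s['tcp_rot']).as_matrix().round(3))
c=cal('wrist');snap('wrist','w4.png'); snap('side','s4.png')
print(px2w('wrist',300,200,.03,c))
np.save('c4.npy',np.r_[c[0].ravel(),c[1].as_quat(),c[2]])
E
```

```text
time_s: 7.8
eef_pos: [0.5663, -0.2515, 0.1159]
tcp_rot: [0.708, -0.002, 0.002, -0.706]
contact_force: [1.0, -0.1, 0.1]
opening: 0.0855
[ 0.56630083 -0.25153613  0.11589552] [[ 1.    -0.     0.006]
 [-0.006 -0.002  1.   ]
 [-0.    -1.    -0.002]]
[ 0.55208217 -0.2425488   0.03      ]
```

View pics/w4.png

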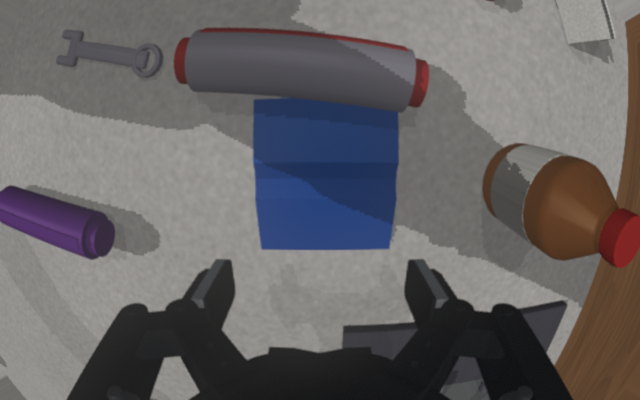

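View pics/s4.png

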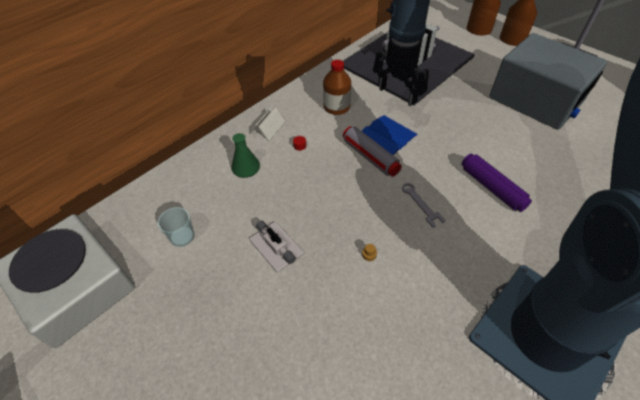

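Run:
```python
from h import *
a=np.load('c4.npy'); c=(a[:9].reshape(3,3),R.from_quat(a[9:13]),a[13:])
for u,v,z in [(178,61,.025),(425,84,.025),(254,98,0),(398,101,0),(262,249,0),(390,249,0),(258,162,.011),(397,162,.011)]: print(u,v,px2w('wrist',u,v,z,c).round(4))
m=[[px2w('side',u,v,.025).round(4)] for u,v in [(349,134),(394,168)]]; print(m)
# refine plugs by colour in side image
im=cv2.imread('pics/s4.png');cv2.imwrite('pics/s4z.png',cv2.resize(im[95:195,320:430],None,fx=6,fy=6,interpolation=2))
```

```text
178 61 [ 0.4565 -0.1286  0.025 ]
425 84 [ 0.6482 -0.1518  0.025 ]
254 98 [ 0.5134 -0.1629  0.    ]
398 101 [ 0.6331 -0.1656  0.    ]
262 249 [ 0.513  -0.2992  0.    ]
390 249 [ 0.633  -0.3002  0.    ]
258 162 [ 0.517  -0.2156  0.011 ]
397 162 [ 0.631 -0.216  0.011]
[[array([ 0.6322, -0.1477,  0.025 ])], [array([ 0.4672, -0.1307,  0.025 ])]]
```

View pics/s4z.png

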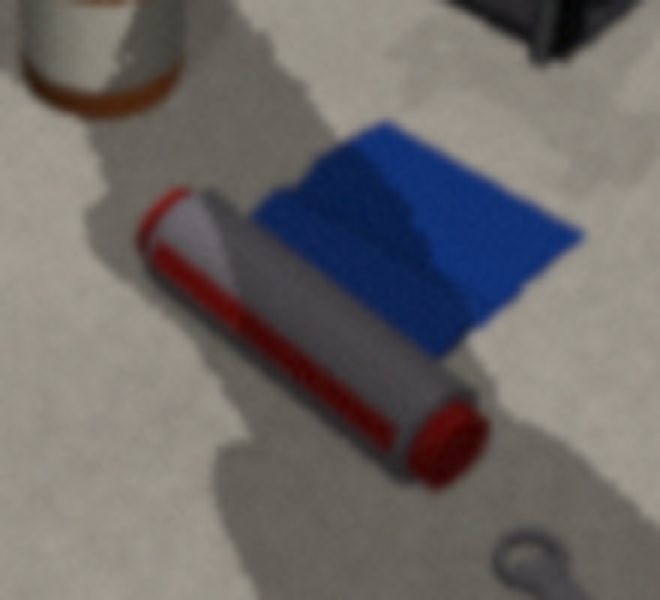

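```bash
python3 -m crank '[[1,-5,0,42,0],[1,-5,0,42,0],[1,-4,0,42,0],[1,0,0,0,-0.145],[1,0,0,0,-0.145],[1,0,0,0,-0.145],[1,0,0,0,-0.145],[1,0,0,0,-0.145],[1,0,0,0,-0.145],[1,0,0,0,-0.145],[1,0,0,0,-0.145],[1,0,0,0,-0.145],[1,0,0,0,-0.145]]'
python3 - <<'E'
from h import *
s=sensors.get_state(); print(s['eef_pos'],R.from_quat(s['tcp_rot']).as_matrix().round(3))
# finger tip height from s3 pixel
K,r,t=cal('side'); 
for z in (.006,.013,.02,.03): print(z,px2w('side',369,167,z).round(4), w2px('side',np.array([.517,-.095,z])).round(1))
E
```

```text
time_s: 9.2
eef_pos: [0.5531, -0.1178, 0.1166]
tcp_rot: [-0.527, -0.472, 0.471, 0.527]
contact_force: [0.8, -0.5, 0.1]
opening: 0.0852
[ 0.55311635 -0.11783387  0.1166498 ] [[ 0.111  0.    -0.994]
 [ 0.994  0.001  0.111]
 [ 0.001 -1.    -0.   ]]
0.006 [ 0.5256 -0.1051  0.006 ] [369.1 170.8]
0.013 [ 0.5219 -0.0998  0.013 ] [369.3 169. ]
0.02 [ 0.5182 -0.0945  0.02  ] [369.5 167.1]
0.03 [ 0.513 -0.087  0.03 ] [369.8 164.5]
```

```bash
python3 -m crank '[[1,-11,0,0,0],[1,0,40,0,0],[1,0,40,0,0],[1,0,25,0,0],[1,0,7,0,0],[1,0,0,0,0]]'
python3 - <<'E'
from h import *
s=sensors.get_state(); print(s['eef_pos'],s['contact_force'])
im=cv2.cvtColor(snap('side','s5.png'),cv2.COLOR_RGB2BGR);cv2.imwrite('pics/s5z.png',cv2.resize(im[90:210,300:450],None,fx=4,fy=4,interpolation=2))
E
```

```text
time_s: 9.8
eef_pos: [0.5514, -0.131, 0.004]
tcp_rot: [-0.529, -0.468, 0.469, 0.53]
contact_force: [0.1, 0.3, -0.2]
opening: 0.0854
[ 0.55143308 -0.13095006  0.00400606] [ 0.05068165  0.2782096  -0.17799286]
```

View pics/s5z.png

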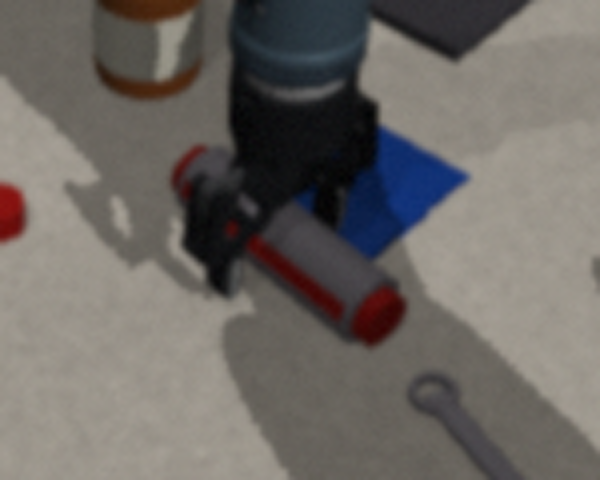

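```bash
python3 -m crank '[[1,4,0,0,0],[1,7,0,0,0],[1,10,0,0,0],[1,10,0,0,0],[1,10,0,0,0],[1,10,0,0,0],[1,10,0,0,0],[1,10,0,0,0],[1,10,0,0,0],[1,10,0,0,0],[1,10,0,0,0],[1,10,0,0,0],[1,10,0,0,0],[1,10,0,0,0],[1,10,0,0,0],[1,10,0,0,0],[1,8,0,0,0],[1,6,0,0,0],[1,4,0,0,0],[1,2,0,0,0]]'
python3 - <<'E'
from h import *
s=sensors.get_state(); print(s['eef_pos'],R.from_quat(s['tcp_rot']).as_matrix().round(3))
im=cv2.cvtColor(snap('side','s6.png'),cv2.COLOR_RGB2BGR);cv2.imwrite('pics/s6z.png',cv2.resize(im[110:230,260:410],None,fx=4,fy=4,interpolation=2))
im=cv2.cvtColor(snap('top','t6.png'),cv2.COLOR_RGB2BGR);cv2.imwrite('pics/t6z.png',cv2.resize(im[100:250,270:430],None,fx=4,fy=4,interpolation=2))
E
```

```text
time_s: 11.85
eef_pos: [0.5724, 0.0385, 0.0043]
tcp_rot: [-0.529, -0.469, 0.469, 0.529]
contact_force: [-0.2, -0.2, 1.1]
opening: 0.0856
[0.57239945 0.03847189 0.00425588] [[ 0.12  -0.    -0.993]
 [ 0.993  0.     0.12 ]
 [ 0.    -1.     0.   ]]
```

View pics/s6z.png

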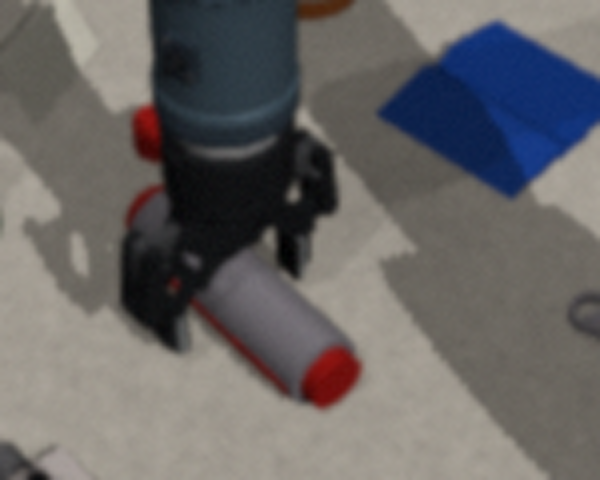

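View pics/t6z.png

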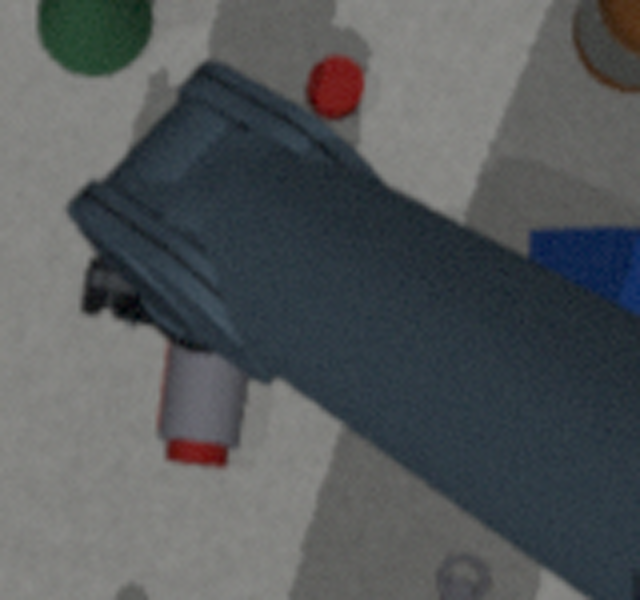

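Run:
```python
from h import *
print(px2w('top',319.2,214,.025),px2w('side',343,204,.025),px2w('side',297,161,.025))
```

```text
[0.48567575 0.0440713  0.025     ] [0.48573056 0.0416518  0.025     ] [0.66455237 0.01816083 0.025     ]
```

```bash
python3 -m crank '[[0.655,-4,0,0,0],[0.655,-3,0,0,0],[0.655,0,0,0,0],[0.655,0,0,0,0],[0.655,0,0,0,-0.085],[0.655,0,0,0,-0.085],[0.655,0,0,0,-0.085],[0.655,0,0,0,-0.085],[0.655,0,0,0,0]]'
python3 - <<'E'
from h import *
s=sensors.get_state(); m=R.from_quat(s['tcp_rot']).as_matrix();print(s['eef_pos'],s['opening'],np.degrees(np.arctan2(m[1,0],m[0,0])))
im=cv2.cvtColor(snap('side','s7.png'),cv2.COLOR_RGB2BGR);cv2.imwrite('pics/s7z.png',cv2.resize(im[110:230,260:410],None,fx=4,fy=4,interpolation=2))
im=cv2.cvtColor(snap('top','t7.png'),cv2.COLOR_RGB2BGR);cv2.imwrite('pics/t7z.png',cv2.resize(im[100:250,270:430],None,fx=4,fy=4,interpolation=2))
E
```

```text
time_s: 12.85
eef_pos: [0.5716, 0.031, 0.0042]
tcp_rot: [0.442, 0.552, -0.552, -0.442]
contact_force: [-0.2, -0.0, 0.6]
opening: 0.0558
[0.57155397 0.03101609 0.0041946 ] 0.05581716054867735 102.58144167188301
```

View pics/s7z.png

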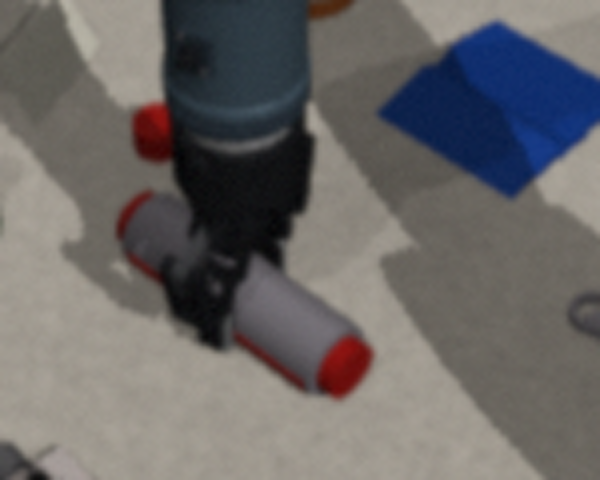

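View pics/t7z.png

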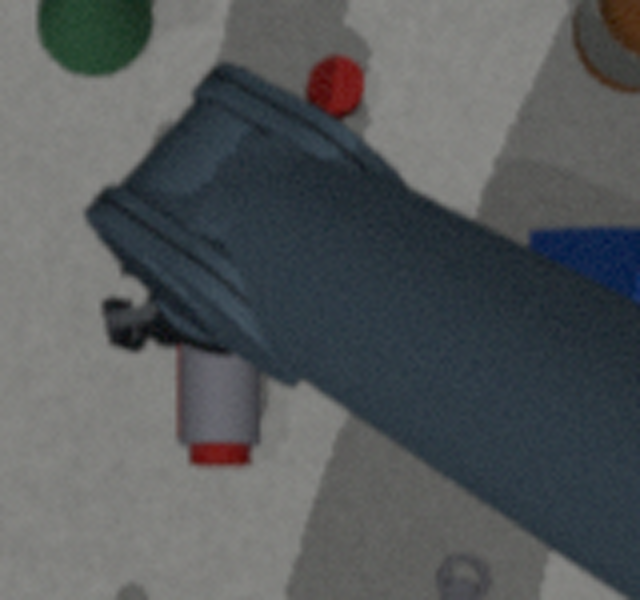

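Run:
```python
from h import *
print(px2w('top',325,214,.025),px2w('side',346.3,201.5,.025),px2w('side',295,163,.025))
im=cv2.imread('pics/s7.png')
# silhouette check: overlay tube model with yaw 0 / +-2
for yaw in (-2,0,2):
    o=cv2.resize(im[110:230,260:410],None,fx=4,fy=4,interpolation=2); y=np.radians(yaw); ax=np.array([np.cos(y),np.sin(y),0]); n=np.array([-np.sin(y),np.cos(y),0])
    for e in (-.08,.08):
        p=[(w2px('side',np.array([.5715,.031,.025])+e*ax+.025*(np.cos(a)*n+np.sin(a)*np.array([0,0,1])))-[260,110])*4+1.5 for a in np.linspace(0,6.3,40)]
        cv2.polylines(o,[np.int32(p)],True,(0,255,0))
    cv2.imwrite(f'pics/ov{yaw+2}.png',o)
cv2.imwrite('pics/ov.png',np.vstack([np.hstack([cv2.imread(f'pics/ov{k}.png')[150:450,100:420] for k in (0,2)]),np.hstack([cv2.imread(f'pics/ov{k}.png')[150:450,100:420] for k in (4,4)])]))
```

```text
[0.48567168 0.02995406 0.025     ] [0.4849435  0.03080299 0.025     ] [0.6633183  0.02653551 0.025     ]
```

View pics/ov.png

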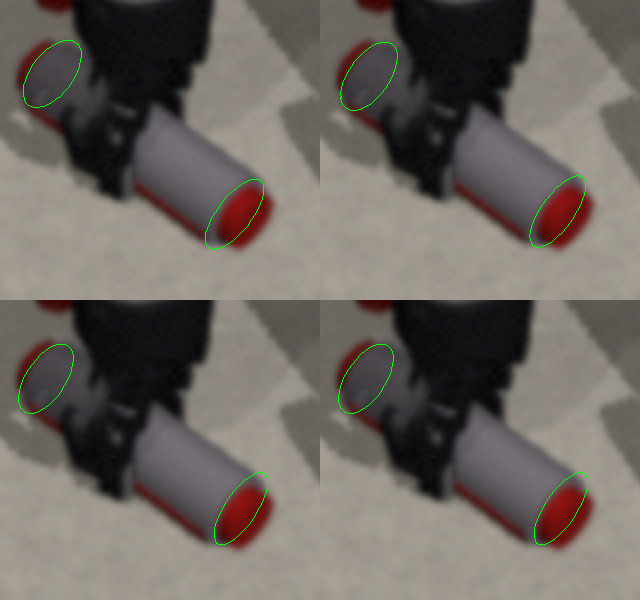

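```bash
python3 -m crank '[[0.655,0,0,0,-0.02],[1,0,0,0,0.06],[1,0,0,0,0.03],[1,0,0,0,0],[1,0,-40,0,0],[1,0,-40,0,0],[1,0,-30,0,0],[1,0,0,0,0.145],[1,0,0,0,0.145],[1,0,0,0,0.145],[1,0,0,0,0.145],[1,0,0,0,0.145],[1,0,0,0,0.145],[1,0,0,0,0.145],[1,0,0,0,0.145],[1,0,0,0,0.145],[1,0,0,0,0.145],[1,0,0,0,0.145],[1,0,0,0,0.125],[1,0,0,0,0]]'
python3 - <<'E'
from h import *
s=sensors.get_state(); m=R.from_quat(s['tcp_rot']).as_matrix();print(s['eef_pos'],s['opening'],np.degrees(np.arctan2(m[1,0],m[0,0])))
im=cv2.cvtColor(snap('side','s8.png'),cv2.COLOR_RGB2BGR);cv2.imwrite('pics/s8z.png',cv2.resize(im[110:230,260:410],None,fx=4,fy=4,interpolation=2))
E
```

```text
time_s: 14.95
eef_pos: [0.5714, 0.0314, 0.1144]
tcp_rot: [0.707, 0.0, -0.0, -0.707]
contact_force: [-0.1, -0.1, 0.6]
opening: 0.0856
[0.5714378  0.03140793 0.11440912] 0.08556838394144202 0.023670837501437034
```

View pics/s8z.png

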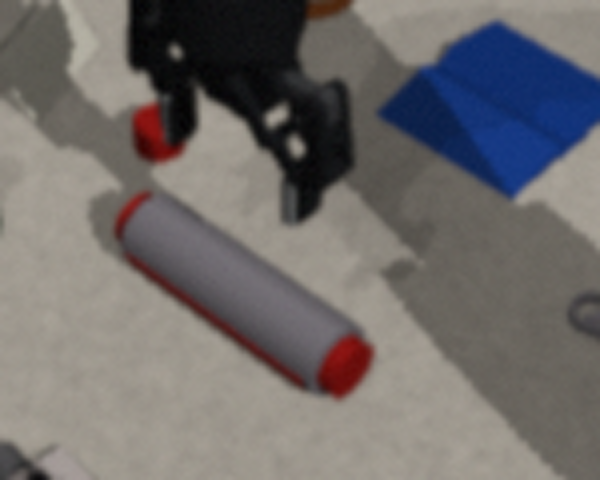

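Run:
```python
from h import *
im=cv2.imread('pics/s8.png'); O=[]
for yaw,cx,cy in ((-1,.5715,.031),(0,.5715,.031),(0,.5715,.029),(1,.5715,.03)):
    o=cv2.resize(im[145:225,280:360],None,fx=5,fy=5,interpolation=2); y=np.radians(yaw); ax=np.array([np.cos(y),np.sin(y),0]); n=np.array([-np.sin(y),np.cos(y),0])
    P=[]
    for e in (-.08,.08):
        p=[(w2px('side',np.array([cx,cy,.025])+e*ax+.025*(np.cos(a)*n+np.sin(a)*np.array([0,0,1])))-[280,145])*5+2 for a in np.linspace(0,6.3,40)]
        P+=p
    cv2.polylines(o,[cv2.convexHull(np.int32(P))],True,(0,255,0)); O.append(o[:300])
cv2.imwrite('pics/ov9.png',np.vstack([np.hstack(O[:2]),np.hstack(O[2:])]))
```

```text
(no output)
```

View pics/ov9.png

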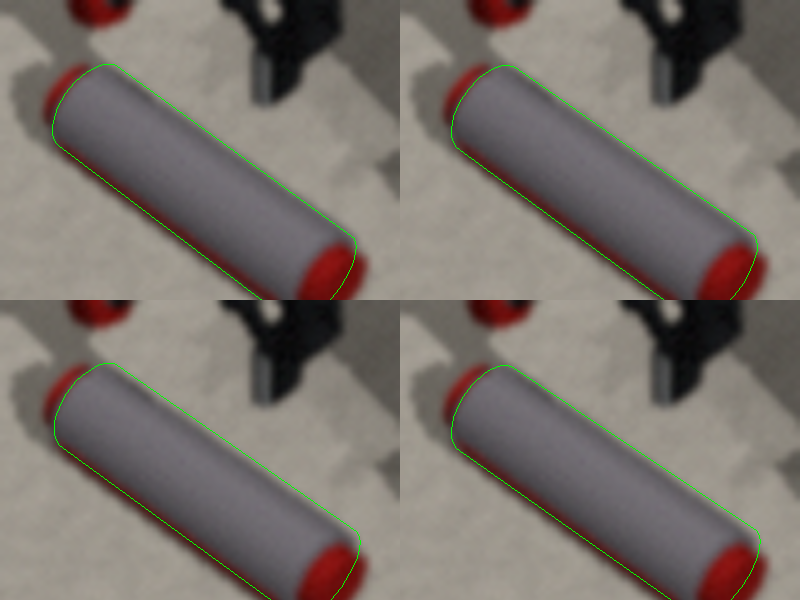

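```bash
python3 -m crank '[[1,0,0,25,0],[1,0,0,26,0],[1,0,0,0,0],[1,0,40,0,0],[1,0,40,0,0],[1,0,24,0,0],[1,0,5,0,0],[1,0,0,0,0],[1,0,0,-4,0],[1,0,0,-5,0],[1,0,0,-5,0],[1,0,0,-6,0],[1,0,0,-7,0],[1,0,0,-8,0],[1,0,0,-8,0],[1,0,0,-8,0],[1,0,0,-8,0],[1,0,0,-8,0],[1,0,0,-8,0],[1,0,0,-8,0]]' && python3 -m crank '[[1,0,0,-8,0],[1,0,0,-8,0],[1,0,0,-8,0],[1,0,0,-8,0],[1,0,0,-8,0],[1,0,0,-7,0],[1,0,0,-6,0],[1,0,0,-5,0],[1,0,0,-5,0],[1,0,0,-4,0]]'
python3 - <<'E'
from h import *
s=sensors.get_state(); m=R.from_quat(s['tcp_rot']).as_matrix();print(s['eef_pos'],s['opening'],np.degrees(np.arctan2(m[1,0],m[0,0])))
im=cv2.cvtColor(snap('side','s10.png'),cv2.COLOR_RGB2BGR);cv2.imwrite('pics/s10z.png',cv2.resize(im[90:210,300:450],None,fx=4,fy=4,interpolation=2))
im=cv2.cvtColor(snap('top','t10.png'),cv2.COLOR_RGB2BGR);cv2.imwrite('pics/t10z.png',cv2.resize(im[100:250,320:480],None,fx=4,fy=4,interpolation=2))
E
```

```text
time_s: 17.0
eef_pos: [0.5715, -0.0015, 0.0053]
tcp_rot: [0.707, -0.0, -0.0, -0.707]
contact_force: [0.5, 0.2, 0.4]
opening: 0.0856
time_s: 18.0
eef_pos: [0.5716, -0.0681, 0.0053]
tcp_rot: [-0.707, -0.0, 0.0, 0.707]
contact_force: [-0.2, 0.2, -0.2]
opening: 0.0854
[ 0.57157684 -0.06807614  0.00529392] 0.08543274256198641 0.0056195037841649
```

View pics/s10z.png

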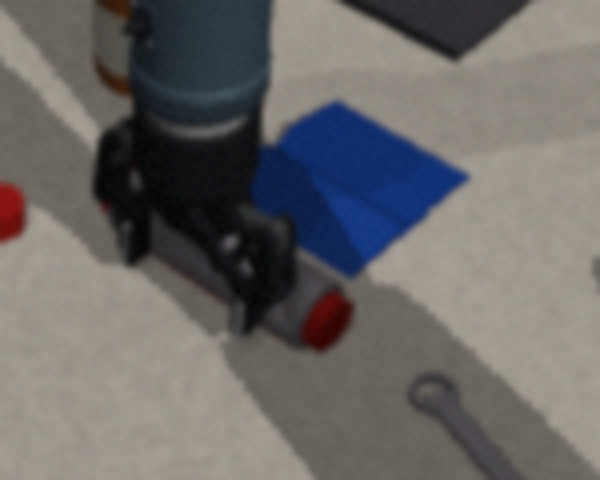

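View pics/t10z.png

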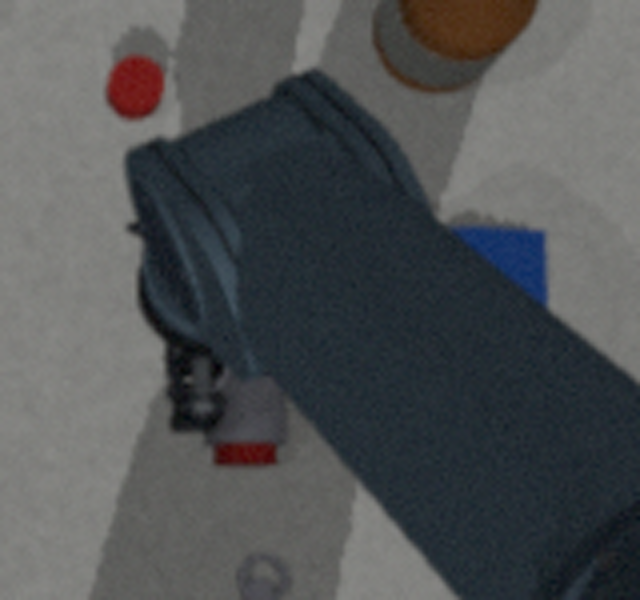

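```bash
python3 -m crank '[[1,0,0,-6,0],[1,0,0,-6,0],[1,0,0,-6,0],[1,0,0,-6,0],[1,0,0,-6,0],[1,0,0,-6,0],[1,0,0,-6,0],[1,0,0,-6,0],[1,0,0,-6,0],[1,0,-0.5,-5,0],[1,0,-0.5,-5,0],[1,0,-0.5,-5,0],[1,0,-0.5,-5,0],[1,0,-0.5,-5,0],[1,0,-0.5,-5,0],[1,0,-0.5,-5,0],[1,0,-0.5,-5,0],[1,0,-0.5,-4,0],[1,0,-0.5,-4,0]]'
python3 - <<'E'
from h import *
s=sensors.get_state(); m=R.from_quat(s['tcp_rot']).as_matrix();print(s['eef_pos'],s['opening'],np.degrees(np.arctan2(m[1,0],m[0,0])))
im=cv2.cvtColor(snap('side','s11.png'),cv2.COLOR_RGB2BGR);cv2.imwrite('pics/s11z.png',cv2.resize(im[70:190,320:470],None,fx=4,fy=4,interpolation=2))
im=cv2.cvtColor(snap('top','t11.png'),cv2.COLOR_RGB2BGR);cv2.imwrite('pics/t11z.png',cv2.resize(im[100:250,340:500],None,fx=4,fy=4,interpolation=2))
E
```

```text
time_s: 20.0
eef_pos: [0.5716, -0.1702, 0.0103]
tcp_rot: [-0.707, -0.0, -0.0, 0.707]
contact_force: [0.6, 4.5, 2.4]
opening: 0.085
[ 0.57160144 -0.17018565  0.01032826] 0.08500332485097782 -6.259394335880867e-05
```

View pics/s11z.png

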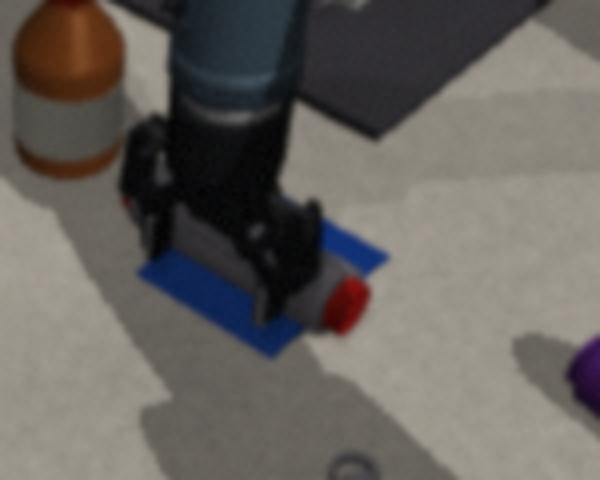

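View pics/t11z.png

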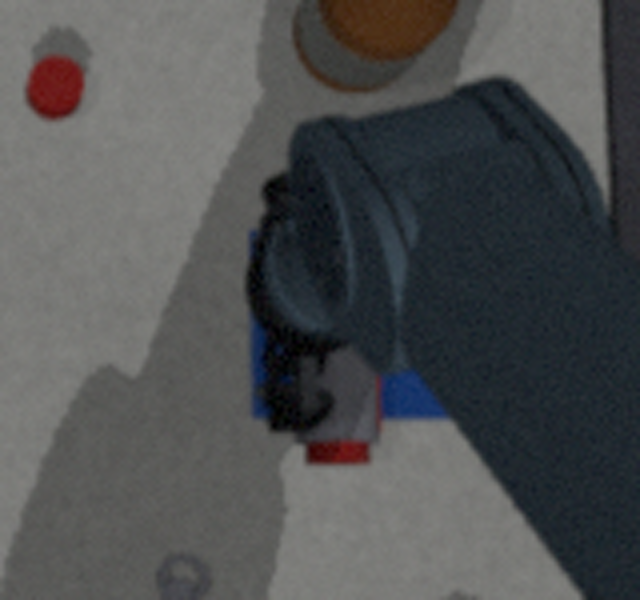

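```bash
python3 -m crank '[[1,0,-0.5,-3,0],[1,0,-0.5,-3,0],[1,0,0,-3,0],[1,0,0,-3,0],[1,0,0,-2,0],[1,0,0,-2,0],[1,0,0,-2,0],[1,0,0,0,0],[1,0,0,0,0]]'
python3 - <<'E'
from h import *
s=sensors.get_state(); print(s['eef_pos'],s['contact_force'])
im=cv2.cvtColor(snap('side','s12.png'),cv2.COLOR_RGB2BGR);cv2.imwrite('pics/s12z.png',cv2.resize(im[70:190,320:470],None,fx=4,fy=4,interpolation=2))
E
```

```text
time_s: 21.0
eef_pos: [0.5715, -0.1879, 0.0112]
tcp_rot: [0.707, -0.0, -0.0, -0.707]
contact_force: [0.2, 0.4, 0.7]
opening: 0.0855
[ 0.57149812 -0.18791735  0.01124989] [0.18293888 0.42449604 0.73747042]
```

View pics/s12z.png

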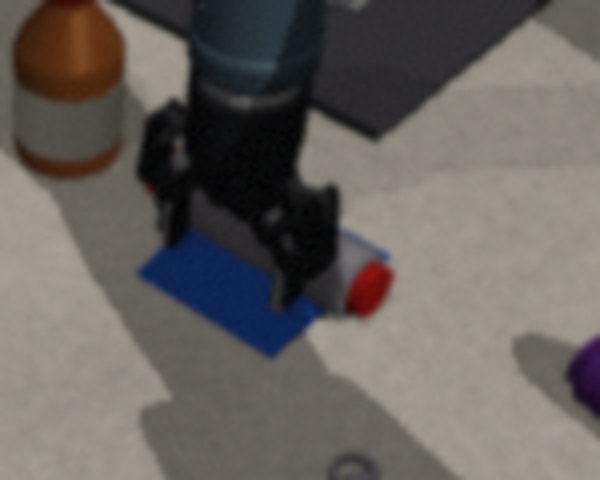

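```bash
python3 -m crank '[[1,0,-2,20,0],[1,0,-5,35,0],[1,0,-40,10,0],[1,0,-40,0,0],[1,0,-45,0,0],[1,0,-45,0,0],[1,0,0,45,0],[1,0,0,45,0],[1,0,0,45,0],[1,0,0,0,0],[1,0,0,0,0]]'
python3 - <<'E'
from h import *
s=sensors.get_state(); print(s['eef_pos'],s['contact_force'])
im=cv2.cvtColor(snap('side','s13.png'),cv2.COLOR_RGB2BGR);cv2.imwrite('pics/s13z.png',cv2.resize(im[70:190,320:470],None,fx=4,fy=4,interpolation=2))
snap('top','t13.png')
E
```

```text
time_s: 22.15
eef_pos: [0.5714, 0.0137, 0.1884]
tcp_rot: [-0.707, -0.001, 0.001, 0.707]
contact_force: [0.2, -1.3, 0.5]
opening: 0.0857
[0.57135997 0.0137498  0.18842575] [ 0.23737016 -1.314387    0.46312669]
```

View pics/s13z.png

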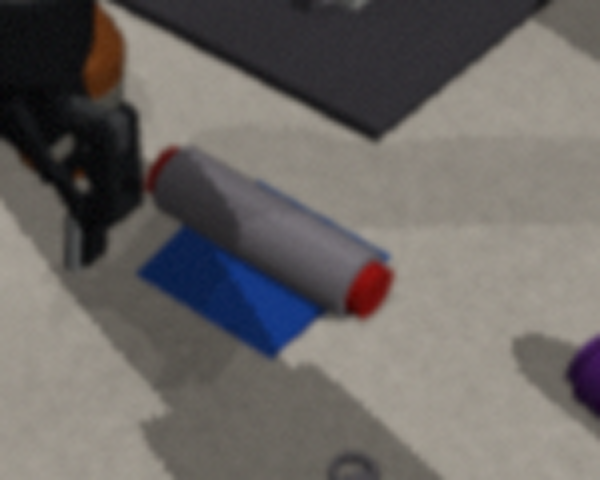

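View pics/t13.png

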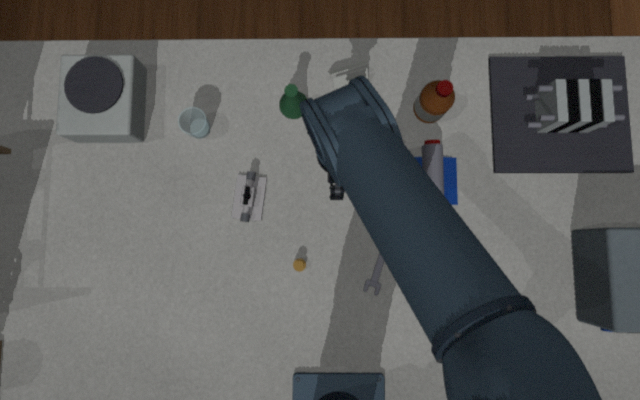

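View pics/s13.png

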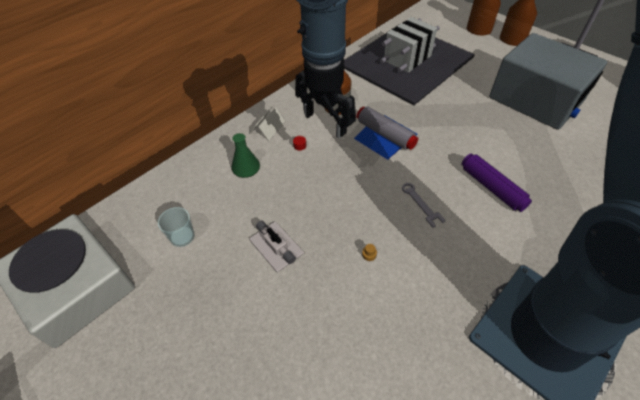

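Run:
```python
from h import *
print(px2w('side',413.5,142.5,.03),px2w('side',360.5,112.5,.03),px2w('top',432,141.5,.03))
im=cv2.imread('pics/s13.png'); O=[]
for cx in (.573,.568):
    o=cv2.resize(im[95:165,345:425],None,fx=5,fy=5,interpolation=2); P=[]
    for e in (-.08,.08):
        P+=[(w2px('side',np.array([cx+e,-.232+.025*np.cos(a),.03+.025*np.sin(a)]))-[345,95])*5+2 for a in np.linspace(0,6.3,40)]
    cv2.polylines(o,[cv2.convexHull(np.int32(P))],True,(0,255,0)); O.append(o)
cv2.imwrite('pics/ov13.png',np.hstack(O))
a,b=cv2.imread('pics/s0.png') if 0 else cv2.imread('pics/side0.png'),im
```

```text
[ 0.48235009 -0.2337543   0.03      ] [ 0.66276663 -0.2317256   0.03      ] [ 0.66378852 -0.2333874   0.03      ]
```

View pics/ov13.png

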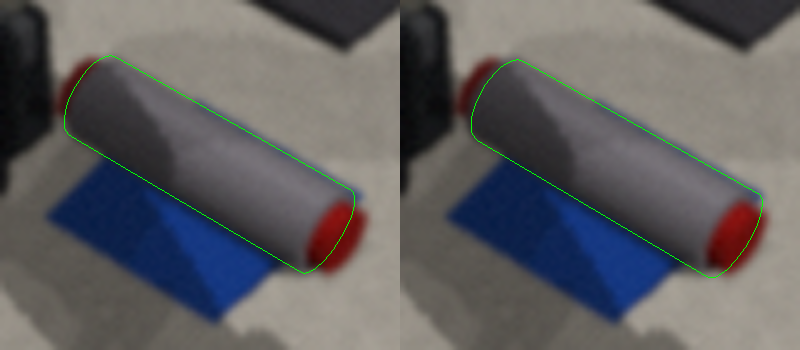

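Two cameras put the tube's centre at about (0.573, -0.233), with the tube aligned and seated to within 1–2 mm. The bystanders sit at the same pixels as at the start, and the arm is clear of everything, so I'm handing in.

Run:
```python
from h import *
print(sensors.get_state()['time_s'], abs(sensors.get_state()['joint_velocities']).max()); print(arm.hand_in())
```

```text
22.25 0.013310554281882886
the job is handed in; nothing more can be done
None
```

The tube is seated in the groove of the blue cradle, lying along it and roughly centred. I handed the job in at 22.25 s with the gripper open, clear of everything, at (0.571, 0.014, 0.188).

**How it went:**
- **First roll:** my two-fingertip push did not straighten the tube's starting yaw of about -7°. The tube drifted about 20 mm off centre in x before it reached the ramp.
- **Correction:** I stopped short of the ramp and lowered the open fingers on either side of the tube. From there I rolled it back by its side, then turned it on the bench to about 0° with the fingertips. During that turn the jaws were partly closed, to 56 mm around the 50 mm tube. They never gripped or lifted it.
- **Second roll:** I rolled it straight along the bench, up the ramp and over the crest into the groove. The stripe could be seen turning as it went.

**Last checks:**
- **Tube position:** from the side camera, the tube's centre is at about (0.573, -0.233) and its yaw is within 1°. The cradle's centre is at about (0.573, -0.232). The far end also agrees in the top camera to 2 mm. The outline of a seated tube, 30 mm high, matches the side picture.
- **Forces:** the highest I saw was about 5 N, while pushing up the ramp. The force was read only at the end of each move, so it was not watched in between.
- **Bystanders:** the flask, beaker, bottle, fitting and stopper look unmoved in the pictures. The arm partly hid the wrench in the last top view, but in the side view it looks unmoved too. The purple look-alike and the manifold also look unmoved.

No final check failed or disagreed.

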